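# Set the mugs on the sloped draining stand, handles to the front

### The arm

A 6-joint arm with a two-finger parallel gripper is mounted at the origin on the work surface; the furniture and walls round the work are solid. World frame = base frame: x ahead of the robot, y to its left, z up, the work surface at z = 0. Lengths are in mm, angles in rad, forces in N, time in s.
With the tool pointing down it reaches from about 275 to 1000 mm from the base axis. Payload 8.4 kg.
Tool frame: the origin (TCP) lies on the centre line of the jaws, within the pads' length; the fingertips stand 25 mm ahead of it and the grasp point (between the pads) lies 6 mm ahead of it; z points along the fingers, y is the line along which they close (so a half turn about z gives the same grasp; the last joint's range is limited). The gripper opens to 85 mm and grips with 20 to 120 N. Pads are 22 mm wide; open, the fingers measure 114 mm over their backs; the gripper's body (76 mm by 85 mm) begins 54 mm behind the grasp point. The pads swing forward as they close: fully open they stand 13 mm farther back than shut.
Start: joints at [1.271, 0.353, 1.633, -0, 1.155, -0.002], TCP at [183.385, 597.493, 256.281] pointing down, gripper open.
Joint ranges: [-2.63, 2.63], [-0.92, 2.1], [0.06, 2.66], [-1.3, 4.44], [0, 2.69], [-3.02, 3.02]. Speed limits (rad/s): [2.22, 2.22, 2.79, 3.14, 3.14, 3.14].

### API

Orientations are given as [roll, pitch, yaw] about the fixed x, y, z axes, in that order (R = Rz(yaw) Ry(pitch) Rx(roll)).
In Python, from rig import r gives the robot as it stands.
- The arm moves only by the shell command python3 -m jog 'ROWS' [FORCE]. ROWS is JSON, a list of rows, each a list of 3 entries, a list of its own where there are three numbers: the turn, a rotation vector about the tool's x, y, z in rad, then the shift along the tool's x, y, z in m, then the opening, from -1 (shut) to 1 (fully open). In form: [[[rx, ry, rz], [x, y, z], gripper], ...]. A call has 1 to 12 rows; each row shifts and turns the commanded pose from where the row before left it, along the tool's axes as they then stand; what a row does not reach is not made up. A row lasts 1/10 s, in which the tool goes at most 50 mm and 8.59 degrees, less where a joint would pass 70% of its speed; a pose out of reach is approached as far as the arm can. A call with a gripper value outside its range is refused whole. The fingers move at their own pace and stop on an object; FORCE is the grip in N (left out, the last holds). Time passes only in rows, so rows that do not move let the fingers close. It gives the time, the measured TCP pose, the force, the opening and the grip force at its end, in the units of the state.
- r.sense(): the state, without advancing time (a new reading comes with each control period).
- r.grab_frame(name): name is "scene" or "top" or "wrist"; returns the picture (400x640x3 uint8, red, green, blue); there is no depth.
- r.camera_params(name): a dict with "fx", "fy", "cx", "cy" (pixels), "rvec" (rotation vector, rad) and "tvec" (3), from world to camera coordinates, as OpenCV has them; the wrist camera has in their place "hand_eye" (4x4, takes a point from camera to tool coordinates, whose origin is the TCP and whose axes are the flange's). Camera axes: x right, y down, z forward; pixel columns grow to the right and rows downward; lengths in mm; the calibration is good to about 2 mm. The wrist camera is an equidistant fisheye: a pixel r from the principal point sees the ray r / f radians off the axis. A picture is of the moment at which its call begins: read the wrist's pose just before it. camera_params takes no time and is no camera call.
- r.sign_off(): hands the job in; it is judged then, once.
The state is a dict: "clock": time; "qpos": joint angles; "qvel": joint speeds; "joint_efforts": joint torques, N m; "eef_pos": TCP position; "tcp_rot": TCP orientation; "contact_force": force on the tool from outside, world axes, zero at the start; "wrist_torque": the same for the moment, N m; "opening": opening from 0.0 (shut) to 1.0 (fully open); "grasp_force": force on a finger pad.
Only numpy, scipy, OpenCV 4.12 (cv2) and the standard library are available. Lean on these libraries where they do the work, as an engineer would, in place of code of your own. Each camera call takes 0.05 s, during which the arm holds its last target. There are 200 camera calls.

### The job

Put the two upside-down mugs on the sloped draining stand, one in each bay: still upside down and flat on the sloping deck, resting against the bay's pair of blue pins, with the handle pointing straight to the low front edge between those two pins. Leave the glass and the pepper mill where they stand.

Things in the scene. Friction and masses are not known exactly. Their poses are not given: they have to be found in the camera images.
- mug_1: off-white mug, upside down (mouth down), 50 mm high, 0.08 to 0.16 kg. Cup 64 mm across up to 25 mm height, then rounding in to 40 mm at the foot. Origin on the surface under the middle of cup and handle: cup axis 13.5 mm from it along +y; z up. Handle 12 mm thick (x), points to -y, ends 46 mm from the origin, 0 to 34 mm high. The mugs are alike; either may go in either bay
- mug_3: off-white mug, upside down (mouth down), 50 mm high, 0.08 to 0.16 kg. Cup 64 mm across up to 25 mm height, then rounding in to 40 mm at the foot. Origin on the surface under the middle of cup and handle: cup axis 13.5 mm from it along +y; z up. Handle 12 mm thick (x), points to -y, ends 46 mm from the origin, 0 to 34 mm high. The mugs are alike; either may go in either bay
- mug_1_cup (a point): point on the cup axis of mug_1 at its mouth, that is on the surface it stands on (directions as body mug_1)
- mug_3_cup (a point): point on the cup axis of mug_3 at its mouth, that is on the surface it stands on (directions as body mug_3)
- mug_1_handle (a point): outermost point of the handle of mug_1, 59 mm from the cup axis, 13 mm above the surface (directions as body mug_1)
- mug_3_handle (a point): outermost point of the handle of mug_3, 59 mm from the cup axis, 13 mm above the surface (directions as body mug_3)
- cup_stand: fixed metal draining stand, 104 mm deep (x) and 204 mm wide (y), on four feet. Origin on the counter under its middle; x towards its high back (the low front faces roughly to the robot's left), y along its length, away from the robot, z up
- cup_deck: the stand's flat deck, 118 mm along the slope (x), 204 mm wide (y), sloped 28 degrees. Origin mid upper face, 60 mm above the counter; x runs up the slope to the back, y as the stand's, z its normal. Two bays centred at y = -48 and +48 mm; each has two blue pins 8 mm thick, 20 mm high along z, at x = -28 mm, 17 mm either side of the bay's middle. A rail 15 mm high at x = +57 mm
- bay_near (a point): point on the deck where the cup axis of a mug in the bay nearer the robot (deck y = -48 mm) meets it when the cup rests against the pins (directions as the deck)
- bay_far (a point): the same for the bay farther from the robot (deck y = +48 mm)
- bay_near_handle (a point): where the outermost point of the handle of a well-placed mug in the near bay lies: 59 mm down the slope from point bay_near, 13 mm off the deck
- bay_far_handle (a point): the same for the bay farther from the robot
- glass_9: small loose clear tumbler, 48 mm across, 61 mm high, not to be disturbed; origin at the centre of its underside
- mill_1: loose pepper mill, 44 mm across, 90 mm high, not to be disturbed; origin at the centre of its underside
- tap_valve (a point): foot of the fixed tap's right-hand valve column, about 60 mm across with its handle and 150 mm high, a lever reaching 70 mm nearer the robot at 100 to 170 mm height. Left of it stands the rest of the tap: a second valve, a column rising to 0.9 m, and a spray head hanging 60 mm to the left and 90 mm nearer the robot, 180 to 380 mm up. An arm that starts left of it must go round its front

How it is judged (in metres and radians):
At the end, for the whole second after the job is handed in: One mug rests in each bay, at rest: its cup axis within 12 mm of the bay's place, its handle tip within 18 mm of the bay's handle place (handle to the low front edge between the pins), and its axis square to the sloping deck within 7 degrees ((((distance between mug_1_cup and bay_near below 0.012 m and distance between mug_1_handle and bay_near_handle below 0.018 m and angle between the z axis of mug_1 and the z axis of cup_deck, either way round below 0.12 rad) and (distance between mug_3_cup and bay_far below 0.012 m and distance between mug_3_handle and bay_far_handle below 0.018 m and angle between the z axis of mug_3 and the z axis of cup_deck, either way round below 0.12 rad)) or ((distance between mug_3_cup and bay_near below 0.012 m and distance between mug_3_handle and bay_near_handle below 0.018 m and angle between the z axis of mug_3 and the z axis of cup_deck, either way round below 0.12 rad) and (distance between mug_1_cup and bay_far below 0.012 m and distance between mug_1_handle and bay_far_handle below 0.018 m and angle between the z axis of mug_1 and the z axis of cup_deck, either way round below 0.12 rad))) and linear speed of each of mug_1, mug_3 below 0.02 m/s); the robot touches nothing.
It fails at once if the small tumbler is moved more than 30 mm or tipped over (distance of glass_9 from where it was at the start of the episode above 0.03 m or angle between glass_9's own z axis and vertical above 0.6 rad).
It fails at once if the pepper mill is moved more than 30 mm or tipped over (distance of mill_1 from where it was at the start of the episode above 0.03 m or angle between mill_1's own z axis and vertical above 0.6 rad).
It also fails if it takes over 61 s, if anything falls off the work surface, if the arm or the gripper's body presses on something with over 40 N, if the wrist force passes 120 N, or if a joint passes its speed limit or range.

## Working session

There is one attempt and no reset: what is moved stays moved. The work goes in short steps, Python scripts to look and compute and a shell command to move; the robot and the scene stay as the last step left them, time stands still between calls to the robot, and variables do not carry over. Pictures are saved under pics/ and viewed, at most 10 in all, crops included, and the job is handed in when it is done.

```bash
ls; mkdir -p pics
python3 - <<'E'
from rig import r
import cv2
s=r.sense();print(s)
for n in("scene","top","wrist"):
    f=r.grab_frame(n);cv2.imwrite(f"pics/{n}0.png",f[:,:,::-1]);print(n,r.camera_params(n))
E
```

```text
pics
{'clock': 0.0, 'qpos': array([ 1.27060239e+00,  3.53659279e-01,  1.63413333e+00,  1.09134251e-05,
        1.15519499e+00, -2.37839508e-03]), 'qvel': array([-0.00069333,  0.0018283 ,  0.00249405, -0.00027985,  0.00073459,
        0.0004924 ]), 'joint_efforts': array([-1.45331628e-04, -6.05238032e+01, -3.42078602e+01,  5.73000420e-05,
        8.99875537e-03,  1.74598597e-05]), 'eef_pos': array([183.24938294, 597.07209727, 255.55504861]), 'tcp_rot': array([-3.14019774e+00, -1.32959329e-05,  2.84377269e+00]), 'contact_force': array([-0.04206441, -0.40168076,  0.30094815]), 'wrist_torque': array([ 0.04025199,  0.02746032, -0.03490611]), 'grasp_force': 0.0, 'opening': 0.9988417168804322}
scene {'fx': 440.46393230985615, 'fy': 440.46393230985615, 'cx': 315.95727256679874, 'cy': 203.0064835803427, 'rvec': array([ 1.14427846, -2.23496038,  1.069262  ]), 'tvec': array([317.82259768, 273.38926445, 606.25530747])}
top {'fx': 411.20017237253313, 'fy': 411.20017237253313, 'cx': 317.37367857061537, 'cy': 201.97532959250256, 'rvec': array([ 2.16974234, -2.1128456 ,  0.17499555]), 'tvec': array([ 30.62576084, 471.71589081, 930.04070415])}
wrist {'fx': 309.70691628693146, 'fy': 309.70691628693146, 'cx': 322.1899280979437, 'cy': 195.24250892054548, 'hand_eye': array([[-4.85138049e-04, -9.57258234e-01, -2.89234228e-01,
         7.30429697e+01],
       [ 9.99999853e-01, -3.94143911e-04, -3.72848242e-04,
        -1.12976092e+00],
       [ 2.42912140e-04, -2.89234366e-01,  9.57258284e-01,
        -1.16596661e+02],
       [ 0.00000000e+00,  0.00000000e+00,  0.00000000e+00,
         1.00000000e+00]])}
```

View pics/scene0.png

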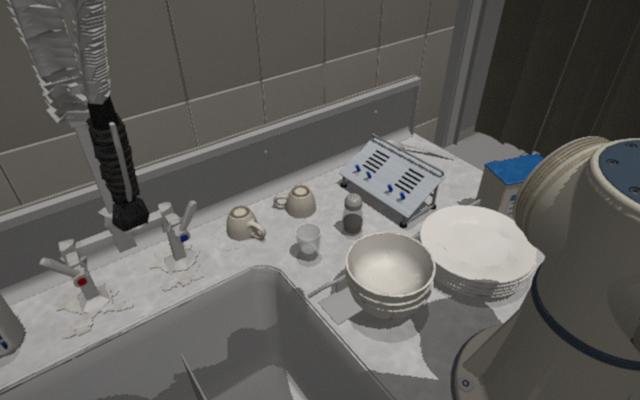

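View pics/top0.png

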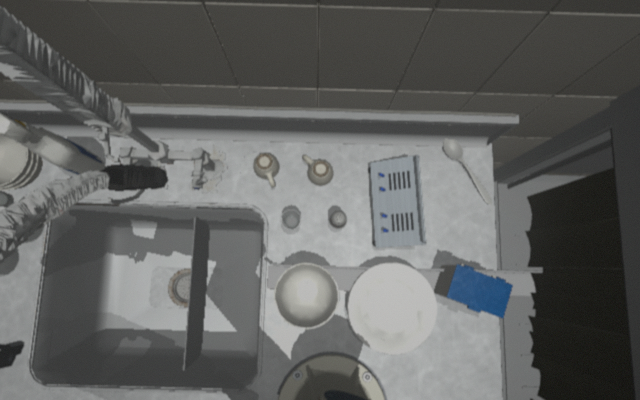

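View pics/wrist0.png

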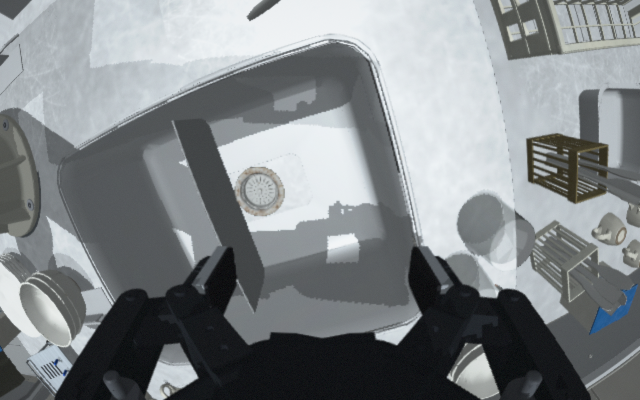

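The scene view shows mugs at (242,222) and (300,202), glass (308,240), mill (352,213) and the stand around (393,175). The top view shows mugs at (265,163) with the handle to (271,186), and (318,172) with the handle to (308,158). In that view the glass is at (291,216), the mill at (337,216), and the stand around (396,201) with its pins on the left. The wrist view shows mostly the sink.

```bash
cat > h.py <<'E'
import numpy as np, cv2
from scipy.spatial.transform import Rotation as R
from rig import r
def cast(n,uv,pose=None):
    """camera centre and unit ray in world"""
    p=r.camera_params(n); u=np.atleast_2d(np.float64(uv))
    if n=="wrist":
        T=np.array(p["hand_eye"]);d=(u-[p["cx"],p["cy"]])/p["fx"];th=np.linalg.norm(d,axis=1,keepdims=True)
        c=np.hstack([np.sin(th)*d/np.maximum(th,1e-9),np.cos(th)])
        Rw=R.from_euler("xyz",pose[1]).as_matrix()
        return Rw@T[:3,3]+np.array(pose[0]),c@T[:3,:3].T@Rw.T
    M=cv2.Rodrigues(p["rvec"])[0];c=np.hstack([(u-[p["cx"],p["cy"]])/p["fx"],np.ones((len(u),1))])
    d=c@M;return -M.T@p["tvec"],d/np.linalg.norm(d,axis=1,keepdims=True)
def plane(n,uv,z,pose=None):
    o,d=cast(n,uv,pose);return o+d*((z-o[2])/d[:,2])[:,None]
def meet(rays):
    """least squares point of (o,d) rays, and the residual"""
    A=[np.eye(3)-np.outer(d,d) for o,d in rays];b=[a@o for a,(o,d) in zip(A,rays)]
    x=np.linalg.solve(sum(A),sum(b));return x,max(np.linalg.norm(a@(x-o)) for a,(o,d) in zip(A,rays))
def project(n,X,pose=None):
    p=r.camera_params(n);X=np.atleast_2d(np.float64(X))
    if n=="wrist":
        T=np.array(p["hand_eye"]);Rw=R.from_euler("xyz",pose[1]).as_matrix()
        c=((X-pose[0])@Rw-T[:3,3])@T[:3,:3];rr=np.hypot(c[:,0],c[:,1]);th=np.arctan2(rr,c[:,2])
        return c[:,:2]/rr[:,None]*th[:,None]*p["fx"]+[p["cx"],p["cy"]]
    return cv2.projectPoints(X,p["rvec"],p["tvec"],np.array([[p["fx"],0,p["cx"]],[0,p["fy"],p["cy"]],[0,0,1]]),None)[0][:,0]
def look(n,tag):
    s=r.sense();f=r.grab_frame(n);cv2.imwrite(f"pics/{tag}.png",f[:,:,::-1]);np.save(f"pics/{tag}.npy",np.array([s["eef_pos"],s["tcp_rot"]]));return f,(s["eef_pos"],s["tcp_rot"])
E
python3 - <<'E'
from h import *
np.set_printoptions(precision=1,suppress=True)
print(np.round(plane("top",[(265,163),(318,172),(271,186),(308,158)],40),0))
print("glass,mill",plane("top",[(291,216)],55),plane("top",[(337,216)],85))
print("valve",plane("top",[(203,170)],100), "spray",plane("top",[(135,177)],200))
t=cv2.imread("pics/top0.png");s=cv2.imread("pics/scene0.png")
def blue(im,x0,y0,x1,y1):
    b=im.astype(int);m=((b[:,:,0]-b[:,:,2])>60).astype(np.uint8);k=np.zeros_like(m);k[y0:y1,x0:x1]=1
    n,_,st,c=cv2.connectedComponentsWithStats(m*k);return [(c[i],st[i,4]) for i in range(1,n)]
print(blue(t,365,150,430,250));print(blue(s,340,140,440,220))
a=cv2.resize(t[140:260,230:440],None,fx=3.4,fy=3.4,interpolation=2);print(a.shape);cv2.imwrite("pics/topc.png",a)
a=cv2.resize(s[130:260,215:450],None,fx=3.4,fy=3.4,interpolation=2);cv2.imwrite("pics/scenec.png",a)
E
```

```text
[[561. 170.  40.]
 [542.  44.  40.]
 [505. 153.  40.]
 [576.  68.  40.]]
glass,mill [[433.7 102.9  55. ]] [[432.7  -1.1  85. ]]
valve [[525.7 299.1 100. ]] spray [[484.7 403.  200. ]]
[(array([381. , 174.5]), np.int32(6)), (array([381.8, 188.6]), np.int32(5)), (array([383.8, 215.6]), np.int32(5)), (array([384.7, 230. ]), np.int32(7))]
[(array([357.7, 167.4]), np.int32(13)), (array([368.4, 173.5]), np.int32(11)), (array([389.6, 186.8]), np.int32(14)), (array([402.3, 194.4]), np.int32(14))]
(408, 714, 3)
```

View pics/topc.png

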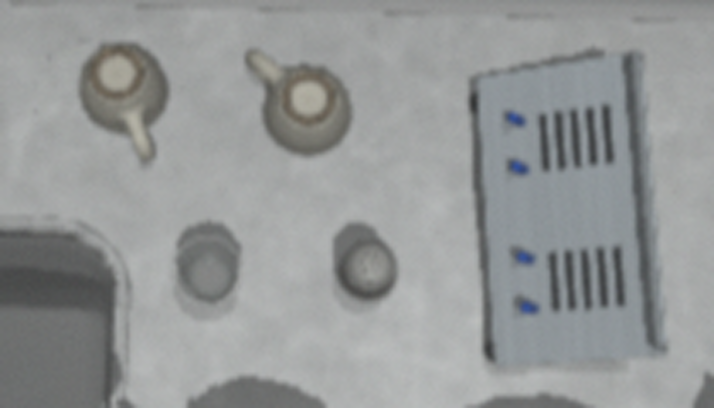

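Run:
```python
from h import *
np.set_printoptions(precision=1,suppress=True)
T=[(381,174.5),(381.8,188.6),(383.8,215.6),(384.7,230)];S=[(357.7,167.4),(368.4,173.5),(389.6,186.8),(402.3,194.4)]
P=[]
for a,b in zip(T,S):
    oa,da=cast("top",a);ob,db=cast("scene",b);x,e=meet([(oa,da[0]),(ob,db[0])]);print(x,e);P.append(x)
P=np.array(P);d=P[0]-P[3];print("deck y az",np.degrees(np.arctan2(d[1],d[0])),np.linalg.norm(d[:2]))
print("wall foot",plane("top",[(265,141),(320,141),(400,141)],0), "bowl",plane("top",[(306,295),(390,305)],80))
s=r.sense();p=(s["eef_pos"],s["tcp_rot"]);Rw=R.from_euler("xyz",p[1]).as_matrix()
print(Rw.T@(np.array([420,60,400])-p[0]))
```

```text
[ 536.3 -103.6   56.6] 0.3096913595425425
[ 502.5 -105.2   58.6] 0.24368442014108097
[ 440.2 -109.4   58.3] 0.4277121556920198
[ 406.8 -111.9   58.2] 0.1797959308230532
deck y az 3.6662513607632725 129.7861908652316
wall foot [[ 627.5  178.     0. ]
 [ 631.3   40.5    0. ]
 [ 637.  -160.    -0. ]] bowl [[ 259.1   62.6   80. ]
 [ 242.6 -119.7   80. ]]
[-383.9 -444.2 -143.8]
```

The cropped top view confirms both mugs: feet at crop pixels (118,72) and (308,100), handles to (147,158) and (254,55). The stand's four pins lie along the line through (515,118) and (528,306).

```bash
python3 -m jog '[[[0,0,0],[-0.027,-0.032,-0.010],1],[[0,0,0],[-0.027,-0.032,-0.010],1],[[0,0,0],[-0.027,-0.032,-0.010],1],[[0,0,0],[-0.027,-0.032,-0.010],1],[[0,0,0],[-0.027,-0.032,-0.010],1],[[0,0,0],[-0.027,-0.032,-0.010],1],[[0,0,0],[-0.027,-0.032,-0.010],1],[[0,0,0],[-0.027,-0.032,-0.010],1],[[0,0,0],[-0.027,-0.032,-0.010],1],[[0,0,0],[-0.027,-0.032,-0.010],1],[[0,0,0],[-0.027,-0.032,-0.010],1],[[0,0,0],[-0.027,-0.032,-0.010],1]]' 40
python3 -m jog '[[[0,0,0],[-0.027,-0.032,-0.010],1],[[0,0,0],[-0.027,-0.032,-0.010],1],[[0,0,0],[0,0,0],1],[[0,0,0],[0,0,0],1]]'
python3 - <<'E'
from h import *
f,p=look("wrist","w1");print(p, r.sense()["qpos"])
E
```

```text
clock: 1.35
eef_pos: [380.6, 133.7, 376.7]
tcp_rot: [3.141, 0.0, 2.844]
contact_force: [0.0, 0.1, -0.1]
opening: 1.003
grasp_force: 0.0
clock: 1.75
eef_pos: [413.3, 57.5, 396.2]
tcp_rot: [3.141, -0.0, 2.841]
contact_force: [0.7, 0.9, -0.2]
opening: 0.999
grasp_force: 0.0
(array([413.335468  ,  57.52616689, 396.19642482]), array([ 3.14135842e+00, -3.44655014e-04,  2.84090915e+00])) [ 1.36305475e-01 -1.03599325e-01  1.85300813e+00  4.43859612e-04
  1.39283645e+00 -1.13558690e+00]
```

View pics/w1.png

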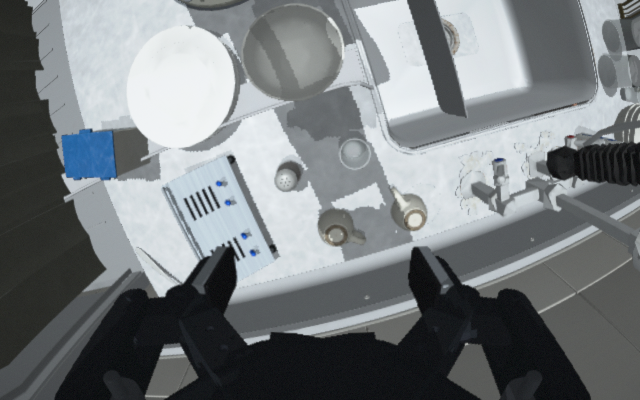

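The wrist view shows mug A's foot near (412,213) with its handle to (395,188), mug B's foot near (337,233) with its handle to (364,239), and the four pins at (220,184), (229,203), (246,236) and (256,251). The glass is at (355,153) and the mill at (287,177).

Run:
```python
from h import *
w=cv2.imread("pics/w1.png")
a=cv2.resize(w[170:260,310:440],None,fx=6,fy=6,interpolation=2)
m=(w.astype(int)[:,:,2]-w.astype(int)[:,:,0])
for t in(12,20):
  n,_,st,c=cv2.connectedComponentsWithStats(((m>t)[170:260,310:440]).astype(np.uint8))
  print(t,[(c[i]+[310,170],st[i]) for i in range(1,n) if st[i,4]>20])
cv2.imwrite("pics/w1c.png",a)
```

```text
12 [(array([414.81914894, 219.21276596]), array([ 95,  39,  21,  21, 188], dtype=int32)), (array([335.39864865, 235.47972973]), array([ 15,  56,  22,  19, 148], dtype=int32))]
20 [(array([415.98165138, 218.74311927]), array([ 95,  40,  20,  20, 109], dtype=int32)), (array([328.        , 239.17857143]), array([15, 64,  9, 11, 28], dtype=int32))]
```

View pics/w1c.png

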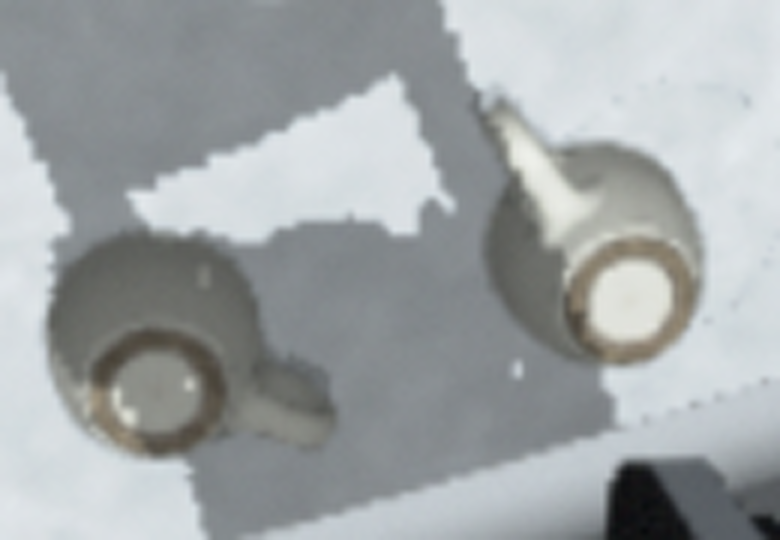

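The crop shows foot discs centred at crop pixels (632,300) for A and (158,392) for B. The handle tips are at (492,105) and (322,430).

Run:
```python
from h import *
np.set_printoptions(precision=1,suppress=True)
p=np.load("pics/w1.npy")
def tri(t,w):
    o,d=cast("top",t);o2,d2=cast("wrist",w,p);return meet([(o,d[0]),(o2,d2[0])])
f=lambda x,y:(310+x/6-.4,170+y/6-.4); g=lambda x,y:(230+x/3.4-.35,140+y/3.4-.35)
for n,ft,fw,ht,hw in(("A",g(118,72),f(632,300),g(147,158),f(492,105)),("B",g(308,100),f(158,392),g(254,55),f(322,430))):
    print(n,"foot",*tri(ft,fw),"handle",*tri(ht,hw))
    F=(plane("top",ft,50)+plane("wrist",fw,50,p))[0]/2;H=(plane("top",ht,18)+plane("wrist",hw,18,p))[0]/2
    d=H-F;print(F,H,np.hypot(*d[:2]),np.degrees(np.arctan2(d[1],d[0])), plane("wrist",fw,50,p),plane("wrist",hw,18,p))
for n,t,w in zip("1234",[(381,174.5),(381.8,188.6),(383.8,215.6),(384.7,230)],[(256,251),(246,236),(229,203),(220,184)]):print(n,*tri(t,w))
print("glass",plane("wrist",[(355,153)],30,p),"mill",plane("wrist",[(287,177)],85,p))
```

```text
A foot [564.7 171.4  45.1] 0.15137215838220405 handle [514.1 153.3  -4.1] 0.4873357531590772
[562.9 170.6  50. ] [508.2 150.5  18. ] 58.21351721221194 -159.82227254470365 [[562.3 170.6  50. ]] [[506.9 149.6  18. ]]
B foot [546.1  38.4  54.4] 0.09951011943904461 handle [585.   77.8  25.7] 0.1969471781999639
[547.6  38.2  50. ] [587.9  77.9  18. ] 56.571753287523755 44.55013581638091 [[548.  38.  50.]] [[588.8  78.   18. ]]
1 [ 542.  -105.7   37.3] 1.2942208149055128
2 [ 504.6 -105.3   53.5] 1.0976283272918834
3 [ 441.6 -109.6   56.4] 1.4717942809755369
4 [ 408.2 -112.1   55.7] 1.07384106265705
glass [[431.2 105.   30. ]] mill [[425.7  -0.1  85. ]]
```

```bash
python3 -m jog '[[[0,0,-0.1306],[0,0,0.025],1],[[0,0,-0.1306],[0,0,0.025],1],[[0,0,-0.1306],[0,0,0.025],1],[[0,0,-0.1306],[0,0,0.025],1],[[0,0,-0.1306],[0,0,0.025],1],[[0,0,0],[-0.030,0.0091,0.025],1],[[0,0,0],[-0.030,0.0091,0.025],1],[[0,0,0],[-0.030,0.0091,0.025],1],[[0,0,0],[-0.030,0.0091,0.025],1],[[0,0,0],[-0.030,0.0091,0.025],1],[[0,0,0],[-0.030,0.0091,0.025],1],[[0,0,0],[0,0,0],1]]'
python3 - <<'E'
from h import *
f,p=look("wrist","w2");print(p, r.sense()["qpos"])
E
```

```text
clock: 3.0
eef_pos: [562.8, 175.3, 117.3]
tcp_rot: [3.141, -0.004, -2.783]
contact_force: [0.7, 0.1, -0.2]
opening: 0.997
grasp_force: 0.0
(array([562.81202182, 175.30371839, 117.34627993]), array([ 3.14084534, -0.00377359, -2.7830159 ])) [ 2.97991547e-01  4.60608777e-01  1.81959031e+00  3.05487673e-04
  8.65582369e-01 -1.63136488e+00]
```

View pics/w2.png

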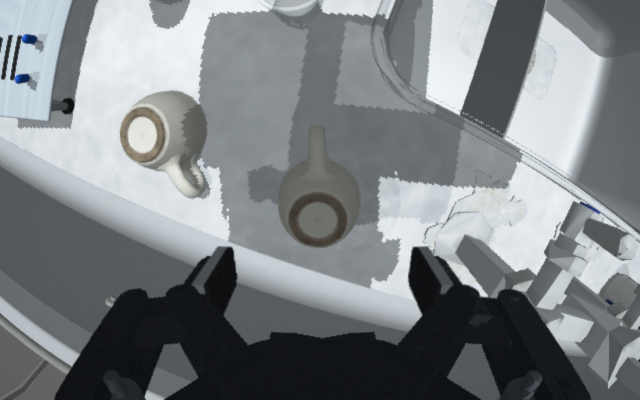

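The wrist view shows mug A's foot at (318,219) with its handle straight up to (317,130), so the yaw is right. Mug B's foot is at (142,136) with its handle to (197,192).

Run:
```python
from h import *
np.set_printoptions(precision=1,suppress=True)
p=np.load("pics/w2.npy");s=r.sense();print(s["eef_pos"],s["tcp_rot"])
print("A",plane("wrist",[(318,219)],50,p),plane("wrist",[(317,128)],18,p));print("B",plane("wrist",[(142,136)],50,p),plane("wrist",[(199,193)],18,p))
# two wrist views: heights
q=np.load("pics/w1.npy")
for a,b in(((415,219.6),(318,219)),((336,235),(142,136))):
    o,d=cast("wrist",a,q);o2,d2=cast("wrist",b,p);print(*meet([(o,d[0]),(o2,d2[0])]))
```

```text
[561.7 174.2 118.8] [ 3.1 -0.  -2.8]
A [[561.6 170.6  50. ]] [[510.4 150.5  18. ]]
B [[549.4  40.4  50. ]] [[586.3  81.7  18. ]]
[561.9 170.8  49.1] 0.1131510255217962
[550.4  37.4  44.4] 0.6826713053538995
```

```bash
python3 -m jog '[[[0,0,0],[0.0007,-0.0034,0.014],1],[[0,0,0],[0,0,0.020],1],[[0,0,0],[0,0,0.020],1],[[0,0,0],[0,0,0.020],1],[[0,0,0],[0,0,0.020],1],[[0,0,0],[0,0,0],1],[[0,0,0],[0,0,0],1]]' 50
python3 -m jog '[[[0,0,0],[0,0,0],-1],[[0,0,0],[0,0,0],-1],[[0,0,0],[0,0,0],-1],[[0,0,0],[0,0,0],-1],[[0,0,0],[0,0,0],-1],[[0,0,0],[0,0,0],-1]]'
```

```text
clock: 3.75
eef_pos: [563.1, 168.3, 27.9]
tcp_rot: [-3.142, -0.0, -2.786]
contact_force: [0.6, 0.2, 0.9]
opening: 1.0
grasp_force: 0.0
clock: 4.35
eef_pos: [564.4, 168.8, 29.3]
tcp_rot: [-3.141, 0.002, -2.786]
contact_force: [-3.4, -1.6, 12.2]
opening: 0.696
grasp_force: 51.2
```

```bash
python3 -m jog '[[[0,0,0],[0,0,-0.005],-1],[[0,0,0],[0,0,-0.010],-1],[[0,0,0],[0,0,-0.020],-1],[[0,0,0],[0,0,-0.030],-1],[[0,0,0],[0,0,-0.030],-1],[[0,0,0],[0,0,-0.035],-1],[[0,0,0],[0,0,0],-1],[[0,0,0],[0,0,0],-1]]'
python3 - <<'E'
from h import *
f,p=look("wrist","w3");look("scene","s3");print(p, r.sense()["qpos"])
a=cv2.resize(f[80:300,180:450,::-1],None,fx=2.2,fy=2.2,interpolation=2);b=cv2.imread("pics/s3.png")[150:260,180:330];b=cv2.resize(b,None,fx=3,fy=3)
c=np.zeros((a.shape[0]+0,200*0+a.shape[1],3),np.uint8);print(a.shape,b.shape);cv2.imwrite("pics/w3c.png",a)
E
```

```text
clock: 5.15
eef_pos: [564.0, 168.8, 158.6]
tcp_rot: [-3.141, 0.002, -2.786]
contact_force: [0.1, 0.7, -1.1]
opening: 0.692
grasp_force: 53.6
(array([564.01403839, 168.77673104, 158.59696165]), array([-3.14143197e+00,  2.36720606e-03, -2.78641741e+00])) [ 2.88235624e-01  4.08126330e-01  1.79995058e+00 -2.97249510e-05
  9.34820429e-01 -1.63776225e+00]
(484, 594, 3) (330, 450, 3)
```

View pics/w3c.png

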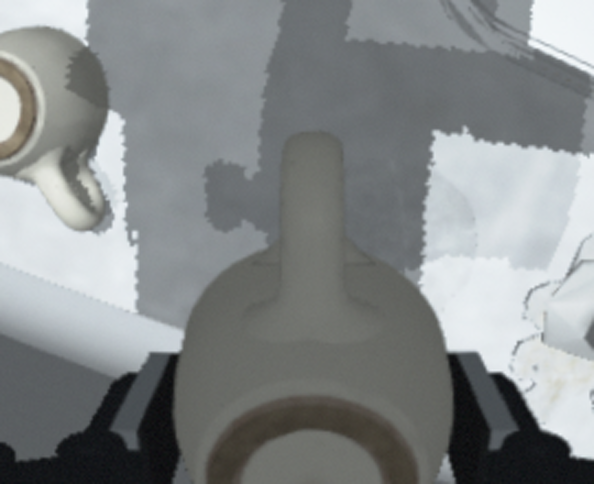

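Mug A is held with its handle straight along the tool x axis (crop (312,135) to (312,330)), and the foot is centred near crop (312,480).

```bash
python3 -m jog '[[[0,0,0],[0.0186,-0.0313,-0.0101],-1],[[0,0,0],[0.0186,-0.0313,-0.0101],-1],[[0,0,0],[0.0186,-0.0313,-0.0101],-1],[[0,0,0],[0.0186,-0.0313,-0.0101],-1],[[0,0,0],[0.0186,-0.0313,-0.0101],-1],[[0,0,0],[0.0186,-0.0313,-0.0101],-1],[[0,0,0],[0.0186,-0.0313,-0.0101],-1],[[0,0,0],[0,0,0],-1],[[0,0,0],[0,0,0],-1]]'
cat > plan.py <<'E'
from h import *
np.set_printoptions(precision=4,suppress=True)
def deck(O,az=3.67,tilt=28):
    a=np.radians(az);t=np.radians(tilt);dy=np.array([np.cos(a),np.sin(a),0]);eh=np.array([np.sin(a),-np.cos(a),0])
    dx=eh*np.cos(t)+[0,0,np.sin(t)];return np.array(O,float),dx,dy,np.cross(dx,dy)
def goal(D,dk,h,tool=(1.6,0,29.3)):
    """TCP pose that puts the mug mouth centre at deck point dk, h off the deck"""
    O,dx,dy,n=D;M=np.column_stack([-dx,dy,-n]);X=O+dk[0]*dx+dk[1]*dy+n*h;return X-M@np.array(tool),M
def delta(G):
    s=r.sense();M=R.from_euler("xyz",s["tcp_rot"]).as_matrix()
    print("at",s["eef_pos"],"goal",G[0],"rotvec",R.from_matrix(M.T@G[1]).as_rotvec(),"shift now",M.T@(G[0]-s["eef_pos"])/1e3,"shift in goal axes",G[1].T@(G[0]-s["eef_pos"])/1e3)
E
python3 - <<'E'
from plan import *
print(r.sense()["qpos"]);D=deck((473.4,-138,60));delta(goal(D,(3.7,48),90))
p=np.load("pics/w3.npy");M=R.from_euler("xyz",p[1]).as_matrix()
print(project("wrist",[p[0]+M@np.array([1.6,0,-20.7])],p))
E
```

```text
clock: 6.15
eef_pos: [517.0, -82.5, 227.0]
tcp_rot: [3.141, -0.001, -2.788]
contact_force: [0.3, 0.0, -1.3]
opening: 0.69
grasp_force: 53.8
[-0.1613  0.2289  1.8775  0.0003  1.0369 -2.0854]
at [517.0491 -82.5484 226.9927] goal [518.016  -83.7045 167.8238] rotvec [ 0.4528 -0.34    1.8182] shift now [-0.0006 -0.0015  0.0592] shift in goal axes [0.0267 0.0009 0.0528]
[[325.601  304.3711]]
```

```bash
python3 -m jog '[[[0.0348,-0.0262,0.1399],[0,0,0],-1],[[0.0348,-0.0262,0.1399],[0,0,0],-1],[[0.0348,-0.0262,0.1399],[0,0,0],-1],[[0.0348,-0.0262,0.1399],[0,0,0],-1],[[0.0348,-0.0262,0.1399],[0,0,0],-1],[[0.0348,-0.0262,0.1399],[0,0,0],-1],[[0.0348,-0.0262,0.1399],[0,0,0],-1],[[0.0348,-0.0262,0.1399],[0,0,0],-1],[[0.0348,-0.0262,0.1399],[0,0,0],-1],[[0.0348,-0.0262,0.1399],[0,0,0],-1],[[0.0348,-0.0262,0.1399],[0,0,0],-1],[[0.0348,-0.0262,0.1399],[0,0,0],-1]]'
python3 -m jog '[[[0.0348,-0.0262,0.1399],[0,0,0],-1],[[0,0,0],[0,0,0],-1],[[0,0,0],[0,0,0],-1]]'
python3 - <<'E'
from plan import *
print(r.sense()["qpos"]);D=deck((473.4,-138,60));delta(goal(D,(3.7,48),90))
f,p=look("wrist","w4");b=f.astype(int);m=((b[:,:,2]-b[:,:,0])>60).astype(np.uint8)
n,_,st,c=cv2.connectedComponentsWithStats(m);print([(c[i],st[i]) for i in range(1,n) if st[i,4]>8])
E
```

```text
clock: 7.35
eef_pos: [517.2, -80.5, 226.8]
tcp_rot: [-3.107, 0.462, 1.788]
contact_force: [-0.6, 0.3, -0.6]
opening: 0.693
grasp_force: 53.8
clock: 7.65
eef_pos: [517.5, -81.0, 226.9]
tcp_rot: [-3.141, 0.488, 1.643]
contact_force: [0.1, 0.9, -1.0]
opening: 0.695
grasp_force: 53.8
[ 0.1298  0.2569  1.9371 -0.5682  1.0557  0.3706]
at [517.5127 -80.9839 226.9089] goal [518.016  -83.7045 167.8238] rotvec [ 0.0028 -0.0004  0.007 ] shift now [0.0253 0.0004 0.0535] shift in goal axes [0.0253 0.0003 0.0535]
[(array([303.8281, 120.9062]), array([300, 117,   9,   9,  64], dtype=int32)), (array([342.1452, 121.1452]), array([338, 117,   9,   9,  62], dtype=int32)), (array([236.962 , 122.4557]), array([232, 119,  12,   9,  79], dtype=int32)), (array([203.0595, 124.1548]), array([197, 121,  13,   8,  84], dtype=int32)), (array([134.3011, 265.6809]), array([ 106,  238,   57,   55, 1996], dtype=int32))]
```

View pics/w4.png

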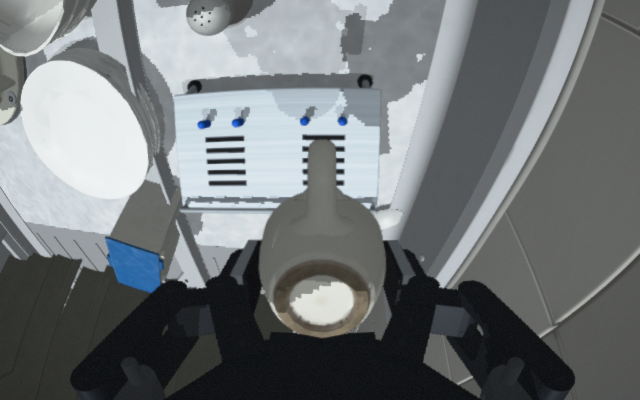

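The view shows the stand square below the mug, with pins at (204,124), (237,122), (304,121) and (342,121). The handle at x≈321 points between the far pair.

Run:
```python
from plan import *
p=np.load("pics/w4.npy");O,dx,dy,n=deck((473.4,-138,60))
T=[(381,174.5),(381.8,188.6),(383.8,215.6),(384.7,230)];S=[(357.7,167.4),(368.4,173.5),(389.6,186.8),(402.3,194.4)];W=[(342.1,121.1),(303.8,120.9),(237,122.5),(203.1,124.2)]
B=np.column_stack([dx,dy,n]);L=[]
for t,s,w,y in zip(T,S,W,(65,31,-31,-65)):
    rs=[(o,d[0]) for o,d in(cast("top",t),cast("scene",s),cast("wrist",w,p))]
    x,e=meet(rs);o,d=rs[2];q=o+d*((O+n*14-o)@n)/(d@n)   # wrist ray onto the plane 14 mm off the deck
    print(x,e,"deck",B.T@(x-O),"wrist-only",B.T@(q-O), "expected",(-28,y))
# slot edges / deck back rail corner heights check: rail & front edge on deck plane
for w in((180,94),(380,94),(184,208),(372,208)):
    o,d=cast("wrist",w,p);d=d[0];q=o+d*((O-o)@n)/(d@n);print("edge",B.T@(q-O))
```

```text
[ 536.6118 -103.9529   56.562 ] 0.5445656013989849 deck [-28.0417  65.2615  11.0162] wrist-only [-27.742  65.36   14.   ] expected (-28, 65)
[ 502.7401 -105.3694   58.4393] 0.3216951311235778 deck [-27.8266  31.3687  13.028 ] wrist-only [-27.6959  31.5963  14.    ] expected (-28, 31)
[ 441.083  -110.1493   57.2505] 1.0502946111822 deck [-27.6576 -30.468   11.5918] wrist-only [-27.4797 -29.056   14.    ] expected (-28, -31)
[ 407.5492 -112.6379   57.0871] 0.804103887524332 deck [-27.4367 -64.0923  11.2893] wrist-only [-27.3674 -62.3266  14.    ] expected (-28, -65)
edge [-58.2523 -92.0496   0.    ]
edge [-53.5305 101.3097  -0.    ]
edge [ 59.7685 -97.7859  -0.    ]
edge [57.8681 98.0256  0.    ]
```

```bash
python3 -m jog '[[[0.003,0,0.007],[0.0032,0,0.0198],-1],[[0,0,0],[0.0032,0.0002,0.0198],-1],[[0,0,0],[0.0032,0.0002,0.0198],-1],[[0,0,0],[0.0032,0.0002,0.0198],-1],[[0,0,0],[0.0032,0,0.0198],-1],[[0,0,0],[0.0032,0,0.0198],-1],[[0,0,0],[0,0,0],-1],[[0,0,0],[0,0,0],-1]]'
python3 - <<'E'
from plan import *
D=deck((473.4,-138,60));delta(goal(D,(10,48.4),4))
E
```

```text
clock: 8.5
eef_pos: [520.7, -120.9, 114.3]
tcp_rot: [3.14, 0.489, 1.629]
contact_force: [0.1, 0.1, -1.2]
opening: 0.688
grasp_force: 54.0
at [ 520.6723 -120.9042  114.3061] goal [ 521.3557 -129.5218   94.848 ] rotvec [-0.0007  0.0003 -0.0051] shift now [0.0015 0.0001 0.0212] shift in goal axes [0.0015 0.0001 0.0212]
```

Lower to about 4 mm, then in small steps while watching the force.

```bash
python3 -m jog '[[[0,0,-0.005],[0.0015,0,0.011],-1],[[0,0,0],[0,0,0.010],-1],[[0,0,0],[0,0,0],-1],[[0,0,0],[0,0,0],-1]]'
python3 -m jog '[[[0,0,0],[0,0,0.001],-1],[[0,0,0],[0,0,0.001],-1],[[0,0,0],[0,0,0],-1]]'
python3 -m jog '[[[0,0,0],[0,0,0.001],-1],[[0,0,0],[0,0,0.001],-1],[[0,0,0],[0,0,0],-1]]'
```

```text
clock: 8.9
eef_pos: [521.4, -129.5, 94.7]
tcp_rot: [3.141, 0.489, 1.633]
contact_force: [0.1, -0.6, -1.5]
opening: 0.694
grasp_force: 54.0
clock: 9.2
eef_pos: [521.6, -130.3, 93.2]
tcp_rot: [3.141, 0.489, 1.633]
contact_force: [-0.2, 0.9, -0.7]
opening: 0.691
grasp_force: 54.0
clock: 9.5
eef_pos: [521.7, -131.1, 91.6]
tcp_rot: [3.14, 0.489, 1.633]
contact_force: [-0.7, 3.6, 4.5]
opening: 0.69
grasp_force: 54.8
```

```bash
python3 -m jog '[[[0,0,0],[0.002,0,0],-1],[[0,0,0],[0.002,0,0],-1],[[0,0,0],[0.001,0,0],-1],[[0,0,0],[0,0,0],-1]]'
python3 -m jog '[[[0,0,0],[0.001,0,0],-1],[[0,0,0],[0,0,0],-1]]'
python3 -m jog '[[[0,0,0],[0.001,0,0],-1],[[0,0,0],[0,0,0],-1]]'
```

```text
clock: 9.9
eef_pos: [521.9, -126.7, 89.3]
tcp_rot: [3.14, 0.49, 1.633]
contact_force: [0.1, 1.4, 5.7]
opening: 0.689
grasp_force: 54.8
clock: 10.1
eef_pos: [521.8, -125.9, 88.9]
tcp_rot: [3.14, 0.49, 1.633]
contact_force: [1.2, 0.3, 4.8]
opening: 0.69
grasp_force: 54.8
clock: 10.3
eef_pos: [521.8, -125.0, 88.4]
tcp_rot: [3.14, 0.49, 1.633]
contact_force: [-0.1, 0.5, 5.7]
opening: 0.69
grasp_force: 54.8
```

```bash
python3 -m jog '[[[0,0,0],[0.001,0,0],-1],[[0,0,0],[0,0,0],-1]]'
python3 -m jog '[[[0,0,0],[0.001,0,0],-1],[[0,0,0],[0,0,0],-1]]'
python3 - <<'E'
from plan import *
D=deck((473.4,-138,60));delta(goal(D,(3.7,48.4),0))
E
```

```text
clock: 10.5
eef_pos: [521.8, -124.1, 87.9]
tcp_rot: [3.14, 0.49, 1.633]
contact_force: [0.6, 0.3, 5.7]
opening: 0.687
grasp_force: 54.8
clock: 10.7
eef_pos: [521.7, -123.3, 87.5]
tcp_rot: [3.14, 0.49, 1.633]
contact_force: [0.2, 0.6, 4.8]
opening: 0.695
grasp_force: 54.8
at [ 521.6522 -123.3047   87.4942] goal [ 521.1198 -125.8446   88.3586] rotvec [ 0.0008  0.0012 -0.0016] shift now [-0.0026 -0.0007  0.0004] shift in goal axes [-0.0026 -0.0007  0.0004]
```

```bash
python3 -m jog '[[[0,0,0],[0.0015,0,0],-1],[[0,0,0],[0,0,0],-1]]'
python3 -m jog '[[[0,0,0],[0.0015,0,0],-1],[[0,0,0],[0,0,0],-1]]'
python3 - <<'E'
from plan import *
f,p=look("wrist","w5");b=f.astype(int);m=((b[:,:,2]-b[:,:,0])>60).astype(np.uint8)
n_,_,st,c=cv2.connectedComponentsWithStats(m);print([(c[i],st[i]) for i in range(1,n_) if st[i,4]>8])
O,dx,dy,n=deck((473.4,-138,60));B=np.column_stack([dx,dy,n])
for k in((-28,65,12),(-28,31,12),(-28,-31,12)):print(project("wrist",[O+B@np.array(k)],p))
# brown foot ring pixels
w=b[200:,250:400];k=(w[:,:,0]-w[:,:,2]>25)&(w[:,:,0]>60);ys,xs=np.nonzero(k);print(len(xs),xs.min()+250,xs.max()+250,ys.min()+200,ys.max()+200)
for e in(-4,0,4):print(e,[project("wrist",[O+B@np.array((3.7+e+20*ca,48.4+20*sa,50))],p)[0] for ca,sa in((-1,0),(0,1),(0,-1))])
E
```

```text
clock: 10.9
eef_pos: [521.6, -122.8, 87.2]
tcp_rot: [3.14, 0.492, 1.633]
contact_force: [0.5, -4.9, 7.8]
opening: 0.692
grasp_force: 54.7
clock: 11.1
eef_pos: [521.5, -122.4, 87.1]
tcp_rot: [3.141, 0.494, 1.633]
contact_force: [0.1, -10.8, 11.1]
opening: 0.695
grasp_force: 54.7
[(array([284.8567, 199.2562]), array([275, 187,  20,  26, 363], dtype=int32)), (array([357.7879, 198.6749]), array([349, 186,  19,  26, 363], dtype=int32)), (array([116.2722, 199.5472]), array([103, 189,  28,  22, 360], dtype=int32)), (array([166.3008, 199.4602]), array([153, 188,  27,  24, 389], dtype=int32)), (array([ 68.2147, 345.2661]), array([ 38, 327,  54,  34, 545], dtype=int32))]
[[357.0371 200.8489]]
[[282.4909 200.9789]]
[[161.7992 200.7139]]
890 276 367 287 336
-4 [array([320.1542, 255.8579]), array([372.9167, 300.7128]), array([268.0378, 300.7369])]
0 [array([320.2081, 265.7293]), array([372.0949, 308.8282]), array([268.9544, 308.8424])]
4 [array([320.2616, 275.2487]), array([371.2785, 316.6254]), array([269.864, 316.631])]
```

```bash
python3 -m jog '[[[0,0,0],[-0.0015,0,-0.0005],-1],[[0,0,0],[0,0,0],-1],[[0,0,0],[0,0,0],0.5],[[0,0,0],[0,0,0],0.7],[[0,0,0],[0,0,0],0.8],[[0,0,0],[0,0,0],0.8]]'
python3 - <<'E'
from plan import *
f,p=look("wrist","w6");b=f.astype(int)
O,dx,dy,n=deck((473.4,-138,60));B=np.column_stack([dx,dy,n])
w=b[200:,250:400];k=(w[:,:,0]-w[:,:,2]>25)&(w[:,:,0]>60);ys,xs=np.nonzero(k);print(len(xs),xs.min()+250,xs.max()+250,ys.min()+200,ys.max()+200)
for e in(-4,0,4):print(e,[project("wrist",[O+B@np.array((3.7+e+20*ca,48.4+20*sa,50))],p)[0] for ca,sa in((-1,0),(0,1),(0,-1))])
E
```

```text
clock: 11.75
eef_pos: [520.9, -121.5, 86.6]
tcp_rot: [3.141, 0.489, 1.633]
contact_force: [-0.4, 0.2, -0.1]
opening: 0.9
grasp_force: 0.0
877 276 367 289 336
-4 [array([321.7776, 258.2952]), array([374.1576, 302.7862]), array([269.6914, 302.9034])]
0 [array([321.8048, 268.1006]), array([373.3185, 310.8474]), array([270.5763, 310.9593])]
4 [array([321.8313, 277.556 ]), array([372.4849, 318.5935]), array([271.4543, 318.7004])]
```

```bash
python3 -m jog '[[[0,0,0],[0,0,-0.005],0.8],[[0,0,0],[0,0,-0.015],0.8],[[0,0,0],[0,0,-0.030],0.8],[[0,0,0],[0,0,-0.040],1],[[0,0,0],[0,0,-0.040],1],[[0,0,0],[0,0,-0.030],1],[[0,0,0],[0,0,0],1]]'
python3 - <<'E'
from plan import *
print(r.sense()["qpos"])
a=np.radians(45);x=np.array([np.cos(a),np.sin(a),0]);z=np.array([0,0,-1.]);M=np.column_stack([x,np.cross(z,x),z])
delta((np.array([540,30,260.]),M))
f,p=look("wrist","w7");b=f.astype(int)
w=b;k=((w[:,:,0]-w[:,:,2]>20)&(w[:,:,0]>60)).astype(np.uint8);n_,_,st,c=cv2.connectedComponentsWithStats(k);print([(c[i],st[i]) for i in range(1,n_) if st[i,4]>60])
O,dx,dy,n=deck((473.4,-138,60));B=np.column_stack([dx,dy,n])
for k in((3.7,48.4,50),(-55.3,48.4,13)):print(project("wrist",[O+B@np.array(k)],p))
E
```

```text
clock: 12.5
eef_pos: [518.3, -44.4, 232.7]
tcp_rot: [3.133, 0.488, 1.631]
contact_force: [0.8, -0.7, -0.5]
opening: 1.001
grasp_force: 0.0
[ 0.1997  0.2572  1.9209 -0.5509  1.0951  0.4269]
at [518.3008 -44.3937 232.6709] goal [540.  30. 260.] rotvec [0.2145 0.4544 0.8309] shift now [ 0.0516  0.0267 -0.0581] shift in goal axes [ 0.0679 -0.0373 -0.0273]
[(array([358.8915,  14.5   ]), array([344,   0,  37,  24, 258], dtype=int32)), (array([318.2486, 189.3333]), array([298, 171,  41,  39, 555], dtype=int32))]
[[318.1843 191.7525]]
[[317.9886 121.7217]]
```

```bash
python3 -m jog '[[[0.0306,0.0649,0.1187],[0,0,0],1],[[0.0306,0.0649,0.1187],[0,0,0],1],[[0.0306,0.0649,0.1187],[0,0,0],1],[[0.0306,0.0649,0.1187],[0,0,0],1],[[0.0306,0.0649,0.1187],[0,0,0],1],[[0.0306,0.0649,0.1187],[0,0,0],1],[[0.0306,0.0649,0.1187],[0,0,0],1],[[0,0,0],[0.034,-0.018,-0.013],1],[[0,0,0],[0.034,-0.018,-0.013],1],[[0,0,0],[0,0,0],1],[[0,0,0],[0,0,0],1]]'
python3 - <<'E'
from plan import *
print(r.sense()["qpos"])
f,p=look("wrist","w8");b=f.astype(int)
k=((b[:,:,0]-b[:,:,2]>20)&(b[:,:,0]>60)).astype(np.uint8);n_,_,st,c=cv2.connectedComponentsWithStats(k);print([(c[i],st[i]) for i in range(1,n_) if st[i,4]>60])
print(project("wrist",[(548.5,39,50),(589,80,13)],p), project("top",[(628,60,0),(628,60,100),(628,60,150)]))
a=f[:,:,::-1][100:400,150:500];t=cv2.imread("pics/top0.png")[90:190,200:440]
cv2.imwrite("pics/w8c.png",np.hstack([cv2.resize(a,(490,420)),cv2.resize(t,(300,420))]))
E
```

```text
clock: 13.65
eef_pos: [538.7, 27.2, 253.1]
tcp_rot: [-3.137, 0.008, 0.785]
contact_force: [0.1, 0.3, -0.2]
opening: 1.002
grasp_force: 0.0
[ 0.0488  0.2278  1.8146 -0.0023  1.1076  0.8359]
[(array([398.2708, 291.3417]), array([389, 274,  27,  33, 240], dtype=int32))]
[[320.5102 158.2594]
 [320.3849 102.8707]] [[312.1668 142.0747]
 [311.9316 128.7609]
 [311.7942 120.9841]]
```

View pics/w8c.png

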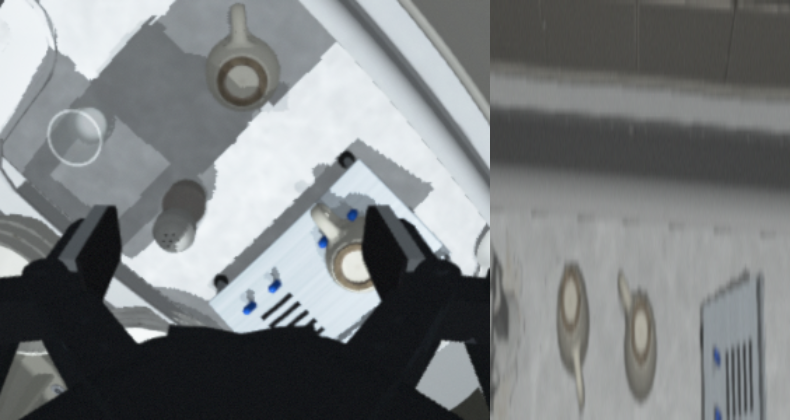

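The view shows mug A in the far bay with its handle between the pins. Mug B's foot is at wrist pixel (322.9,158.6) with its handle tip at (320,103.5). This is the tenth and last picture, so from here I check by numbers only.

Run:
```python
from plan import *
p=np.load("pics/w8.npy");F=plane("wrist",[(322.5,158.3)],50,p)[0];H=plane("wrist",[(320,103.5)],18,p)[0];d=H-F;az=np.degrees(np.arctan2(d[1],d[0]));print(F,H,az,np.hypot(*d[:2]))
# two wrist places
q=np.load("pics/w1.npy");o,dd=cast("wrist",(336,235),q);o2,d2=cast("wrist",(322.5,158.3),p);print(meet([(o,dd[0]),(o2,d2[0])]))
f=cv2.imread("pics/w8.png").astype(int);w=f[140:190,295:350];k=w[:,:,2]-w[:,:,0]>12;ys,xs=np.nonzero(k);print(xs.min()+295,xs.max()+295,ys.min()+140,ys.max()+140)
a=np.radians(az);x=np.array([np.cos(a),np.sin(a),0]);z=np.array([0,0,-1.]);M=np.column_stack([x,np.cross(z,x),z])
delta((np.array([F[0],F[1],28.]),M))
```

```text
[549.9386  37.4981  50.    ] [588.2318  79.7761  18.    ] 47.831354493703465 57.042069759265004
(array([549.6618,  38.8102,  48.5438]), np.float64(1.4898704330076764))
306 339 141 174
at [538.3401  26.6719 252.7698] goal [549.9386  37.4981  28.    ] rotvec [-0.0047  0.0081 -0.0508] shift now [0.0177 0.0015 0.2246] shift in goal axes [0.0158 0.0013 0.2248]
```

```bash
python3 -m jog '[[[-0.005,0.008,-0.051],[0,0,0.025],1],[[0,0,0],[0.004,0.0003,0.040],1],[[0,0,0],[0.004,0.0003,0.040],1],[[0,0,0],[0.004,0.0003,0.040],1],[[0,0,0],[0.0038,0.0004,0.030],1],[[0,0,0],[0,0,0.020],1],[[0,0,0],[0,0,0.015],1],[[0,0,0],[0,0,0.015],1],[[0,0,0],[0,0,0],1],[[0,0,0],[0,0,0],1]]'
```

```text
clock: 14.7
eef_pos: [551.1, 37.4, 29.0]
tcp_rot: [3.14, -0.001, 0.834]
contact_force: [-0.6, 1.2, -0.4]
opening: 0.999
grasp_force: 0.0
```

```bash
python3 -m jog '[[[0,0,0],[0,0,0],1]]'
```

```text
clock: 14.8
eef_pos: [551.8, 37.6, 29.7]
tcp_rot: [3.139, -0.003, 0.834]
contact_force: [0.3, -0.1, -0.4]
opening: 1.001
grasp_force: 0.0
```

```bash
python3 -m jog '[[[0,0,0],[-0.001,0,0.001],1],[[0,0,0],[0,0,0],-1],[[0,0,0],[0,0,0],-1],[[0,0,0],[0,0,0],-1],[[0,0,0],[0,0,0],-1],[[0,0,0],[0,0,0],-1],[[0,0,0],[0,0,0],-1]]'
python3 -m jog '[[[0,0,0],[0,0,-0.005],-1],[[0,0,0],[0,0,-0.010],-1],[[0,0,0],[0,0,-0.020],-1],[[0,0,0],[0,0,-0.030],-1],[[0,0,0],[0,0,-0.040],-1],[[0,0,0],[0,0,-0.040],-1],[[0,0,0],[0,0,-0.040],-1],[[0,0,0],[0,0,-0.020],-1],[[0,0,0],[0,0,0],-1],[[0,0,0],[0,0,0],-1]]'
python3 - <<'E'
from plan import *
print(r.sense()["qpos"]);D=deck((473.4,-138,60));delta(goal(D,(10,-47.6),60,(-1,0,29)))
f,p=look("wrist","w9");b=f.astype(int);k=((b[:,:,0]-b[:,:,2]>20)&(b[:,:,0]>50)).astype(np.uint8);n_,_,st,c=cv2.connectedComponentsWithStats(k);print([(c[i],st[i]) for i in range(1,n_) if st[i,4]>60])
E
```

```text
clock: 15.5
eef_pos: [550.5, 37.0, 28.8]
tcp_rot: [3.14, -0.002, 0.834]
contact_force: [-3.3, -1.3, 12.2]
opening: 0.693
grasp_force: 51.1
clock: 16.5
eef_pos: [549.6, 36.9, 232.7]
tcp_rot: [3.14, -0.002, 0.834]
contact_force: [0.6, 0.5, -0.9]
opening: 0.693
grasp_force: 53.6
[ 0.0643  0.262   1.8186 -0.0001  1.0584  0.8008]
at [549.606   36.8938 232.7157] goal [ 423.7318 -107.2798  142.8076] rotvec [-0.1932 -0.4631 -0.7848] shift now [-0.1915  0.0034  0.0896] shift in goal axes [-0.0777 -0.1348  0.1431]
[(array([385.6854, 315.8764]), array([383, 307,   7,  20,  89], dtype=int32))]
```

```bash
python3 -m jog '[[[0,0,0],[-0.0341,-0.0027,0],-1],[[0,0,0],[-0.0341,-0.0027,0],-1],[[0,0,0],[-0.0341,-0.0027,0],-1],[[0,0,0],[-0.0341,-0.0027,0],-1],[[0,0,0],[-0.0341,-0.0027,0],-1],[[-0.0276,-0.0662,-0.1121],[0,0,0],-1],[[-0.0276,-0.0662,-0.1121],[0,0,0],-1],[[-0.0276,-0.0662,-0.1121],[0,0,0],-1],[[-0.0276,-0.0662,-0.1121],[0,0,0],-1],[[-0.0276,-0.0662,-0.1121],[0,0,0],-1],[[-0.0276,-0.0662,-0.1121],[0,0,0],-1],[[-0.0276,-0.0662,-0.1121],[0,0,0],-1]]'
python3 -m jog '[[[0,0,0],[0,0,0],-1],[[0,0,0],[0,0,0],-1]]'
python3 - <<'E'
from plan import *
print(r.sense()["qpos"]);D=deck((473.4,-138,60));delta(goal(D,(10,-47.6),60,(0.5,0,28.8)))
f,p=look("wrist","w10");b=f.astype(int);m=((b[:,:,2]-b[:,:,0])>60).astype(np.uint8)
n_,_,st,c=cv2.connectedComponentsWithStats(m)
O,dx,dy,n=D;B=np.column_stack([dx,dy,n])
for i in range(1,n_):
    if 20<st[i,4]<400:
        o,d=cast("wrist",c[i],p);d=d[0];q=o+d*((O+n*13-o)@n)/(d@n);print(c[i],st[i,4],B.T@(q-O))
E
```

```text
clock: 17.75
eef_pos: [424.8, -80.2, 231.0]
tcp_rot: [-3.137, 0.491, 1.642]
contact_force: [-0.7, -0.2, -1.9]
opening: 0.692
grasp_force: 53.6
clock: 17.95
eef_pos: [424.7, -79.9, 231.4]
tcp_rot: [-3.139, 0.487, 1.634]
contact_force: [0.4, 0.5, -0.2]
opening: 0.695
grasp_force: 53.6
[ 0.1598  0.1133  2.1093 -0.5672  1.0492  0.4176]
at [424.7494 -79.9035 231.3677] goal [ 423.8225 -108.6952  143.3352] rotvec [-0.0027 -0.0015 -0.0006] shift now [ 0.0159 -0.0025  0.0912] shift in goal axes [ 0.016  -0.0028  0.0912]
[301.2787 125.9016] 61 [-27.0837 -64.1822  13.    ]
[338.4098 125.8525] 61 [-27.0554 -30.3887  13.    ]
[403.8267 126.64  ] 75 [-27.6958  30.7313  13.    ]
[439.1429 128.1633] 49 [-27.8468  66.3014  13.    ]
```

```bash
python3 -m jog '[[[0,0,0],[0.0027,-0.0004,0.021],-1],[[0,0,0],[0.0027,-0.0004,0.021],-1],[[0,0,0],[0.0027,-0.0004,0.021],-1],[[0,0,0],[0.0027,-0.0004,0.021],-1],[[0,0,0],[0.0027,-0.0004,0.021],-1],[[0,0,0],[0.0027,-0.0004,0.021],-1],[[0,0,0],[0,0,0],-1],[[0,0,0],[0,0,0],-1]]'
python3 - <<'E'
from plan import *
D=deck((473.4,-138,60));delta(goal(D,(10,-47.5),4,(0.5,0,28.8)))
E
```

```text
clock: 18.8
eef_pos: [425.7, -125.8, 113.7]
tcp_rot: [-3.141, 0.489, 1.633]
contact_force: [0.6, -0.1, -0.9]
opening: 0.687
grasp_force: 54.1
at [ 425.7291 -125.7577  113.7473] goal [ 425.6052 -134.9253   93.8901] rotvec [-0.0021 -0.0002 -0.002 ] shift now [ 0.0012 -0.0007  0.0218] shift in goal axes [ 0.0013 -0.0007  0.0218]
```

```bash
python3 -m jog '[[[-0.002,0,-0.002],[0.0013,-0.0007,0.011],-1],[[0,0,0],[0,0,0.010],-1],[[0,0,0],[0,0,0],-1],[[0,0,0],[0,0,0],-1]]'
python3 -m jog '[[[0,0,0],[0,0,0.001],-1],[[0,0,0],[0,0,0.001],-1],[[0,0,0],[0,0,0],-1]]'
python3 -m jog '[[[0,0,0],[0,0,0.001],-1],[[0,0,0],[0,0,0.001],-1],[[0,0,0],[0,0,0],-1]]'
```

```text
clock: 19.2
eef_pos: [425.5, -134.1, 94.4]
tcp_rot: [-3.142, 0.489, 1.637]
contact_force: [-0.3, -0.7, -0.8]
opening: 0.69
grasp_force: 54.1
clock: 19.5
eef_pos: [425.9, -134.9, 92.8]
tcp_rot: [3.141, 0.489, 1.637]
contact_force: [1.1, 0.6, -0.5]
opening: 0.693
grasp_force: 54.1
clock: 19.8
eef_pos: [425.8, -135.9, 90.9]
tcp_rot: [3.141, 0.489, 1.637]
contact_force: [0.9, 0.2, -0.2]
opening: 0.691
grasp_force: 54.1
```

```bash
python3 -m jog '[[[0,0,0],[0,0,0.001],-1],[[0,0,0],[0,0,0],-1]]'
python3 -m jog '[[[0,0,0],[0.002,0,0.0003],-1],[[0,0,0],[0.002,0,0],-1],[[0,0,0],[0.002,0,0],-1],[[0,0,0],[0,0,0],-1]]'
python3 -m jog '[[[0,0,0],[0.001,0,0],-1],[[0,0,0],[0,0,0],-1]]'
python3 -m jog '[[[0,0,0],[0.001,0,0],-1],[[0,0,0],[0,0,0],-1]]'
```

```text
clock: 20.0
eef_pos: [425.9, -136.3, 90.3]
tcp_rot: [3.141, 0.489, 1.637]
contact_force: [-1.3, 3.0, 3.9]
opening: 0.693
grasp_force: 55.0
clock: 20.4
eef_pos: [426.1, -131.5, 87.7]
tcp_rot: [3.14, 0.49, 1.637]
contact_force: [-0.5, 0.9, 9.0]
opening: 0.691
grasp_force: 55.3
clock: 20.6
eef_pos: [426.1, -131.0, 87.5]
tcp_rot: [3.141, 0.491, 1.638]
contact_force: [0.7, -2.5, 9.3]
opening: 0.688
grasp_force: 55.2
clock: 20.8
eef_pos: [426.1, -130.7, 87.3]
tcp_rot: [3.141, 0.493, 1.638]
contact_force: [0.6, -7.7, 10.6]
opening: 0.69
grasp_force: 55.1
```

```bash
python3 -m jog '[[[0,0,0],[-0.001,0,-0.0008],-1],[[0,0,0],[0,0,0],-1],[[0,0,0],[0,0,0],0.5],[[0,0,0],[0,0,0],0.7],[[0,0,0],[0,0,0],0.8],[[0,0,0],[0,0,0],0.8]]'
python3 -m jog '[[[0,0,0],[0,0,-0.005],0.8],[[0,0,0],[0,0,-0.015],0.8],[[0,0,0],[0,0,-0.030],0.8],[[0,0,0],[0,0,-0.040],0.8],[[0,0,0],[0,0,-0.040],0.8],[[0,0,0],[0,0,-0.030],0.8],[[0,0,0],[0,0,0],0.8],[[0,0,0],[0,0,0],0.8]]'
python3 - <<'E'
from plan import *
f,p=look("wrist","w11");b=f.astype(int)
k=((b[:,:,0]-b[:,:,2]>20)&(b[:,:,0]>60)).astype(np.uint8);n_,_,st,c=cv2.connectedComponentsWithStats(k)
O,dx,dy,n=deck((473.4,-138,60));B=np.column_stack([dx,dy,n])
for i in range(1,n_):
    if st[i,4]>60:
        m=st[i,:2]+(st[i,2:4]-1)/2;o,d=cast("wrist",m,p);d=d[0];q=o+d*((O+n*50-o)@n)/(d@n);print(m,st[i],"foot in deck",B.T@(q-O),"want 3.7,+-48")
# handles: end of each warm/bright silhouette just below the pins, on the plane 25 mm off the deck
g=cv2.cvtColor(f,cv2.COLOR_RGB2HSV)
for y in(-47.6,48.4):
    for dd in(-12,0,12):
        u=project("wrist",[O+B@np.array((-50,y+dd,25))],p)[0].round().astype(int);print(y,dd,u,f[u[1],u[0]])
# top view: handle tips
t,_=look("top","top2");print(project("top",[O+B@np.array((3.7,y,50)) for y in(-48,48)]))
for y in (-48,48):
    print([tuple(int(v) for v in t[tuple(project("top",[O+B@np.array((-56,y+e,26))])[0].round().astype(int)[::-1])]) for e in(-14,-7,0,7,14)])
E
```

```text
clock: 21.4
eef_pos: [425.2, -129.9, 87.1]
tcp_rot: [3.142, 0.489, 1.637]
contact_force: [-0.2, 0.4, 0.3]
opening: 0.902
grasp_force: 0.0
clock: 22.2
eef_pos: [420.5, -54.6, 228.8]
tcp_rot: [3.14, 0.488, 1.637]
contact_force: [-0.4, -0.5, -1.0]
opening: 0.902
grasp_force: 0.0
[323.5 190.5] [303 171  42  40 549] foot in deck [  2.8331 -45.8416  50.    ] want 3.7,+-48
[426.5 190.5] [408 172  38  38 475] foot in deck [ 2.6068 46.2895 50.    ] want 3.7,+-48
-47.6 -12 [308 127] [209 222 229]
-47.6 0 [321 127] [146 146 140]
-47.6 12 [335 127] [132 141 150]
48.4 -12 [412 129] [168 181 191]
48.4 0 [424 129] [148 150 143]
48.4 12 [436 130] [204 219 227]
[[392.5923 220.1877]
 [389.6899 176.9644]]
[(102, 106, 105), (129, 131, 131), (166, 167, 167), (104, 106, 106), (107, 110, 108)]
[(49, 50, 52), (61, 62, 62), (108, 109, 108), (82, 84, 84), (83, 85, 85)]
```

```bash
python3 -c "
from rig import r
print(r.sign_off())"
```

```text
the job is handed in; nothing more can be done
None
```

I handed the job in at about 22 s: both mugs are upside down against the pins, one in each bay, with handles down-slope between them; feet measured about 2 mm from target, and I never went near the glass or the mill, though the hand-in returned no verdict.

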